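Bring the air-bearing specimen chamber to rest in front of the lens

TASK

Push the aluminium specimen chamber along its air-bearing rail, away from the end where it is parked, and brake it to rest in front of the horizontal camera lens, so that the middle line of its glass cover lies within about a centimetre of the lens axis; then take the fingers away and leave it standing there by itself. It glides almost without friction, so push and brake it lightly and only on the spring buffers at its two ends, do not grip it or push a buffer to the end of its stroke, do not touch the glass cover, and do not let it run into either end stop of the rail. Leave everything else on the table where it is.

Things in the scene. Friction and masses are not known exactly. Their poses are not given: they have to be found in the camera images.
- rail: Fixed level air-bearing rail, 660 mm long: dark steel bar 64 mm wide on a 100 mm aluminium base, top 30 mm above the table. Origin: middle of its underside; y axis along the rail from the parked end to the lens end (may be turned a little). A low stop block (top 48 mm) at each end, below the buffers: they meet the carriage when its origin is at y = -0.220 or +0.220 m in this frame.
- carriage: Specimen chamber on its saddle: aluminium box 110 mm (x) by 150 mm (y), 31 to 107 mm above the table. Slides only along the rail's y. Origin below its middle at table height; axes as the rail's. Moving mass about 3.6 kg, up to 40 % more or less; drag about 0.02 N dry plus 0.15 N per m/s: from 0.05 m/s it coasts some 180 mm. Over 8 N from the fingers is a knock.
- index (a point): Middle of the thin dark line across the chamber's glass cover, straight above the carriage's origin, 113 mm above the table. The cover is a plate 108 by 148 by 6 mm over the whole top of the chamber, 107 to 113 mm above the table; not to be touched.
- rear_buffer (a joint): Compression (m) of the spring buffer at the parked (-y) end: 0 free, 0.036 fully in. Steel plunger 44 mm across with flat rubber nose, along the rail, axis 83 mm above the table, standing 45 mm out of the chamber's end when free. Spring about 50 N/m, hardly damped: a carriage meeting a still obstacle bounces back. Pushed in along +y of the rail.
- front_buffer (a joint): The same spring buffer at the chamber's +y end (the lens end): compression in m, 0 free, 0.036 fully in, about 50 N/m. Pushed in along -y of the rail.
- rear_nose (a point): Centre of the rear buffer's flat nose face, 83 mm above the table; 120 mm behind (-y) the carriage's origin when the buffer is free. It moves with the plunger.
- front_nose (a point): Centre of the front buffer's flat nose face, 83 mm above the table; 120 mm ahead (+y) of the carriage's origin when the buffer is free. It moves with the plunger.
- lens: Fixed horizontal camera, black lens tube 44 mm across, axis 80 mm above the table and parallel to the rail's x axis, on a foot 100 mm wide beyond the rail. Origin on the rail's middle line at table height where the lens axis crosses it; axes as the rail's. Front glass 95 mm, camera back 260 mm from the rail's middle line; highest point 104 mm.
- mark (a point): Point on the rail's middle line where the lens axis crosses it, given at the height of index (113 mm). The chamber stands right when index is here, along the rail. Between 40 and 130 mm short of where the carriage would meet the lens-end stop.
- driver: Bystander: screwdriver lying on the table on the robot's side of the rail. Leave it.
- screw_jar: Bystander: small glass jar with a steel cap, 48 mm across, 60 mm high, on the robot's side of the rail. Leave it.
- slide_box: Bystander: flat white plastic box 80 by 110 by 32 mm on the robot's side of the rail. Leave it.
- weight: Bystander: knobbed steel calibration weight, 40 mm across, 50 mm high, on the robot's side of the rail. Leave it.
- post: Bystander: optical post 85 mm high on a round foot 60 mm across, beyond the rail. Leave it.
- cup: Bystander: open steel cup 60 mm across, 75 mm high, beyond the rail. Leave it.
- wrench: Bystander: wrench lying on the table beyond the rail. Leave it.
Things that resemble listed ones, but are neither listed nor needed, are in the scene too. What is shaped like the lens but green is not meant.

How it is judged:
By the outcome, as a careful person would: the job done as asked, in the order asked, and still so for the second after the job is handed in, with the robot touching nothing.
It also fails if it takes over 34 s, if anything falls off the work surface, if the arm or the gripper's body presses on something with over 40 N, if the wrist force passes 120 N, or if a joint passes its speed limit or range.

ROBOT

A 6-joint arm with a two-finger parallel gripper is mounted at the origin on the work surface. World frame = base frame: x ahead of the robot, y to its left, z up, the work surface at z = 0. Lengths are in m, angles in rad, forces in N, time in s.
With the tool pointing down it reaches from about 0.375 to 0.9 m from the base axis. Payload 3.1 kg.
Tool frame: the origin (TCP) lies at the very end of the fingers, on their centre line; the grasp point (between the pads) lies 19 mm behind it; z points along the fingers, y is the direction in which the jaws open and shut (so a half turn about z gives the same grasp; the last joint's range is limited). The gripper opens to 87 mm and grips with 3 to 60 N. Pads are 19 mm wide; open, the fingers measure 117 mm over their backs; the gripper's body (75 mm by 190 mm) begins 51 mm behind the grasp point.
Start: joints at [-1.329, 0.527, 1.433, -0, 1.181, -0.178], TCP at [0.255, -0.571, 0.223] pointing down, gripper open.
Joint ranges: [-3.08, 3.08], [-0.75, 2.2], [0.22, 2.44], [-1.43, 4.57], [0, 2.65], [-2.85, 2.85]. Speed limits (rad/s): [2.79, 2.79, 3.14, 3.14, 3.14, 3.14].

INTERFACE

Orientations are given as a unit quaternion [x, y, z, w].
In Python, from rig import robot gives the robot as it stands. The module is installed in compiled form; this text tells all that it offers.
- The arm moves only by the tool send_rows, never from a script. Its argument "deltas" is a list of rows, each an object of numbers: "tx", "ty", "tz": the shift along the tool's x, y, z in cm; "rx", "ry", "rz": the turn, a rotation vector about the tool's x, y, z in rad. A call has 1 to 5 rows; each row is the pose to reach, as a shift and turn from the pose commanded when the call began, along the tool's axes at that moment; what a row does not reach only later rows make up. A row lasts 1/12 s, in which the tool goes at most 41.7 mm and 7.16 degrees, less where a joint would pass 70% of its speed; a pose out of reach is approached as far as the arm can. A call with a gripper value outside its range is refused whole. "claw" is the finger opening in cm, from 0 to 8.7, set as the call begins (left out, the last holds). The fingers move at their own pace and stop on an object; "squeeze" is the grip in N (left out, the last holds). Time passes only in rows, so rows that repeat a pose let the fingers close. It gives the time, the measured TCP pose, the force and the opening at its end, in the units of the state.
- robot.get_obs(): the state, without advancing time (a new reading comes with each control period).
- robot.camera(name): name is "scene" or "top" or "wrist"; returns a dict with "color" (400x640x3 uint8, red, green, blue), "z_map" (400x640 float32, m along the optical axis (not along the pixel's ray), 0 where there is no reading), "intrinsics" (3x3 intrinsics, pixels), "R" (3x3) and "t" (3): a world point X has camera coordinates R X + t; the wrist camera has in their place "tool_from_camera" (4x4, takes a point from camera to tool coordinates, whose origin is the TCP and whose axes are the flange's). Camera axes: x right, y down, z forward; pixel columns grow to the right and rows downward; lengths in m; the calibration is good to about 2 mm. A picture is of the moment at which its call begins: read the wrist's pose just before it.
- robot.hand_in(): hands the job in, once; it reports no verdict.
Trained networks look in the newest picture that a camera, given by its name, has taken for a name from the list of things; names that differ only in an ending like _2 or _b are one class to them, and where a whole thing is asked for, a point or a joint stands for the part that bears it (a point fixed in the world has none). Each returns a list of dicts, best first, with "p" (0 to 1); they miss things now and then, are a little off and sometimes report something else, mostly with a low value. They report only what shows in the picture. A call takes as long as a camera call. They do not tell look-alikes from the thing itself.
- robot.outline_of(label, camera): "pixels" (400x640 bool, what is visible of it) and "xy" ([column, row] in pixels, amid what is visible of it).
- robot.tip_of(label, camera): "xy" ([column, row] in pixels: a listed point, or the origin of a listed thing).
The state is a dict: "time": time; "q": joint angles; "joint_velocities": joint speeds; "joint_torque": joint torques, N m; "position": TCP position; "tool_rot": TCP orientation; "ft_force": force on the tool from outside, world axes, zero at the start; "moment": the same for the moment, N m; "grip_width": finger opening in m.
Only numpy, scipy, OpenCV 4.12 (cv2) and the standard library are available. Lean on these libraries where they do the work, as an engineer would, in place of code of your own. Each camera call takes 0.05 s, during which the arm holds its last target.

## Working session

There is one attempt and no reset: what is moved stays moved. The work goes in short steps, Python scripts to look and compute and a tool call to move; the robot and the scene stay as the last step left them, time stands still between calls to the robot, and variables do not carry over. Pictures are saved under pics/ and viewed, and the job is handed in when it is done.

Besides the shell and the picture viewer there is one more tool, called by a JSON object that holds its "api" and its "payload". send_rows: Moves the arm, as the interface text tells. Its arguments: {"type":"object","properties":{"deltas":{"type":"array","items":{"type":"object","properties":{"tx":{"type":"number"},"ty":{"type":"number"},"tz":{"type":"number"},"rx":{"type":"number"},"ry":{"type":"number"},"rz":{"type":"number"}}}},"claw":{"type":"number"},"squeeze":{"type":"number"}},"required":["deltas"]}

```bash
mkdir -p pics; cat > h.py <<'E'
import numpy as np, cv2
from rig import robot
def save(c,n): cv2.imwrite('pics/'+n,cv2.cvtColor(c['color'],cv2.COLOR_RGB2BGR))
def w(c,uv,z):  # pixel ray with plane z
    K,R,t=map(np.array,(c['intrinsics'],c['R'],c['t']))
    d=R.T@np.linalg.inv(K)@np.array([uv[0],uv[1],1.]); o=-R.T@t
    return o+d*(z-o[2])/d[2]
def proj(c,X):
    p=np.array(c['R'])@np.array(X)+np.array(c['t']);p=np.array(c['intrinsics'])@p;return p[:2]/p[2]
E
python3 - <<'E'
from h import *
o=robot.get_obs();print(o)
for n in('scene','top'):
    c=robot.camera(n);save(c,n+'0.png')
    print(n,c['intrinsics'],c['R'],c['t'])
    for l,z in(('index',.113),('mark',.113),('rear_nose',.083),('front_nose',.083),('lens',0),('rail',0),('carriage',0)):
        for r in robot.tip_of(l,n)[:3]: print(l,r['p'],r['xy'],w(c,r['xy'],z).round(4))
E
```

```text
{'time': 0.0, 'q': array([-1.32951526e+00,  5.28455331e-01,  1.43390692e+00, -3.65784791e-05,
        1.18140073e+00, -1.78508420e-01]), 'joint_velocities': array([ 1.67649996e-05, -1.02722588e-03, -9.26583540e-04, -9.97823701e-04,
        3.49247310e-04,  2.84375276e-03]), 'joint_torque': array([ 8.01573078e-04, -4.40039635e+01, -1.76590741e+01,  6.35130052e-02,
        5.83134172e-02, -1.43945490e-04]), 'position': array([ 0.25456322, -0.56999948,  0.22157683]), 'tool_rot': array([ 9.78050824e-01,  2.08363642e-01, -5.09578759e-05, -1.08409717e-03]), 'ft_force': array([ 0.84265149, -0.64427591,  0.20569965]), 'moment': array([-0.06077988, -0.03052752,  0.0239166 ]), 'grip_width': 0.08713798217739872}
scene [[395.045633     0.         318.72544303]
 [  0.         395.045633   199.7147868 ]
 [  0.           0.           1.        ]] [[-0.14846917  0.98863246 -0.02372267]
 [ 0.57286429  0.06642748 -0.81695403]
 [-0.80609144 -0.13488235 -0.57621467]] [ 0.03663331 -0.17735509  1.52559228]
index 0.65 [229.0, 215.3] [ 0.5634 -0.1867  0.113 ]
rear_nose 0.7 [186.9, 217.8] [ 0.5506 -0.3157  0
[... 324 characters left out ...]
age 0.4 [271.9, 206.6] [ 0.363  -0.1325  0.    ]
top [[365.20258997   0.         315.09471731]
 [  0.         365.20258997 196.11458353]
 [  0.           0.           1.        ]] [[ 0.00552678 -0.99998097 -0.00274229]
 [-0.99920983 -0.00541453 -0.03937502]
 [ 0.03935942  0.00295774 -0.99922074]] [0.02678762 0.39085686 1.33807961]
index 0.72 [375.6, 148.7] [ 0.5496 -0.177   0.113 ]
mark 0.6 [321.9, 156.1] [0.5233 0.0062 0.113 ]
rear_nose 0.5 [414.0, 149.3] [ 0.5533 -0.316   0.083 ]
front_nose 0.47 [339.6, 150.2] [ 0.5488 -0.0561  0.083 ]
rail 0.73 [325.9, 152.6] [ 0.5534 -0.0104  0.    ]
rail 0.44 [374.6, 153.3] [ 0.5517 -0.1916  0.    ]
carriage 0.93 [373.6, 154.0] [ 0.549  -0.1879  0.    ]
```

View pics/scene0.png

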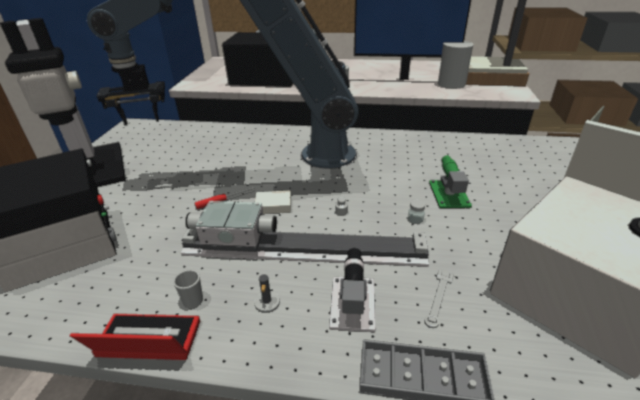

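View pics/top0.png

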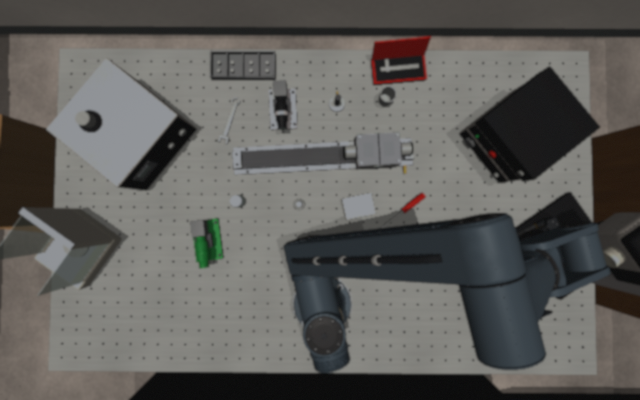

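Top view: the rail runs from about (413,152) to (235,160), with the chamber at (377,150) and the black lens at (282,108). The green decoy is at (207,240). Next I measure the geometry.

```bash
python3 - <<'E'
from h import *
c=robot.camera('top')
K,R,t=map(np.array,(c['intrinsics'],c['R'],c['t']))
z=c['z_map'];v,u=np.mgrid[0:400,0:640]
P=np.stack([(u-K[0,2])/K[0,0]*z,(v-K[1,2])/K[1,1]*z,z],-1)
W=(P-t)@R
np.save('W.npy',W)
print('table z',np.median(W[185:190,240:300,2]))
def rect(m,n):
    p=W[m][:,:2].astype(np.float32);r=cv2.minAreaRect(p);print(n,m.sum(),r, 'z',np.median(W[m][:,2]))
    mu=p.mean(0);U,S,Vt=np.linalg.svd(p-mu,full_matrices=False);print('  pca',mu,Vt[0],np.degrees(np.arctan2(Vt[0][0],Vt[0][1])))
box=lambda a,b,cc,d:(u>=a)&(u<b)&(v>=cc)&(v<d)
Z=W[...,2]
rect(box(225,420,130,180)&(Z>.02)&(Z<.042),'rail top')
rect(box(225,420,130,180)&(Z>.008),'all rail')
rect(box(345,410,130,175)&(Z>.1),'cover')
rect(box(265,300,75,132)&(Z>.06),'lens hi')
rect(box(265,300,75,134)&(Z>.008),'lens all')
for l in('lens','rail','carriage','index'):
    for r in robot.outline_of(l,'top')[:3]:
        m=r['pixels'];print(l,r['p'],r['xy'],m.sum(),np.where(m)[1].min(),np.where(m)[1].max(),np.where(m)[0].min(),np.where(m)[0].max())
b=c['color'][90:190,220:430];cv2.imwrite('pics/crop.png',cv2.resize(cv2.cvtColor(b,cv2.COLOR_RGB2BGR),None,fx=3.8,fy=3.8,interpolation=cv2.INTER_CUBIC))
print((Z[95:135:2,270:300:3]*1000).round())
E
```

```text
table z -0.0010235038796860356
rail top 1909 ((0.5435947775840759, 0.001477360725402832), (0.10686792433261871, 0.6568722724914551), 0.5484509468078613) z 0.028909507774086737
  pca [0.5300258  0.10169595] [-0.03904451  0.9992375 ] -2.2376547
all rail 5089 ((0.47858723998069763, 0.02281305193901062), (0.6968585252761841, 0.2816151976585388), 87.43537902832031) z 0.031001088343571893
  pca [ 0.5330854  -0.00841579] [ 0.04801066 -0.9988468 ] 177.24812
cover 1564 ((0.502061665058136, -0.10614864528179169), (0.15833276510238647, 0.3894713521003723), 29.29513168334961) z 0.11149042004273763
  pca [ 0.54622227 -0.18488212] [ 0.26874015 -0.9632127 ] 164.41068
lens hi 630 ((0.5590579509735107, 0.11202000826597214), (0.4709603190422058, 0.06679359078407288), 13.403791427612305) z 0.09762678002941236
  pca [0.7031942  0.14681438] [0.98327494 0.18212749] 79.506294
lens all 1151 ((0.5860840082168579, 0.1268252581357956), (0.5248700976371765, 0.11287245899438858), 10.168161392211914) z 0.08206531838793174
  pca [0.70947254 0.14793661] [-0.9791312  -0.20322901] -101.725845
lens 0.83 [207.5, 243.6]
[... 1806 characters left out ...]
.000e+00]
 [-3.000e+00  1.100e+01  7.000e+00  8.900e+01  9.300e+01  9.800e+01
   1.600e+01  1.400e+01  1.600e+01  1.100e+01]
 [ 3.000e+00  1.600e+01  1.100e+01  9.300e+01  9.200e+01  8.900e+01
   1.600e+01  5.000e+00  1.800e+01  1.100e+01]
 [ 2.000e+00  1.700e+01  8.000e+00  9.200e+01  9.700e+01  8.900e+01
   1.000e+01  1.000e+01  7.000e+00  1.300e+01]
 [-3.000e+00  9.000e+00  1.000e+01  8.600e+01  7.900e+01  7.700e+01
   7.000e+00 -1.000e+00  2.000e+00  1.000e+00]
 [-4.000e+00 -2.000e+00  2.000e+00 -1.000e+00 -1.000e+00  1.000e+00
  -3.000e+00 -0.000e+00  1.000e+00 -7.000e+00]
 [-4.000e+00 -5.000e+00 -1.000e+00 -0.000e+00  2.000e+00 -6.000e+00
  -8.000e+00  0.000e+00 -0.000e+00 -1.000e+00]]
```

View pics/crop.png

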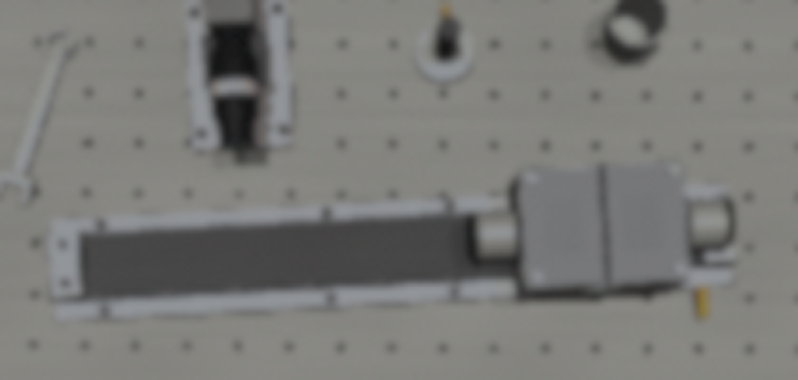

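```bash
python3 - <<'E'
from h import *
c=robot.camera('top');g=cv2.GaussianBlur(cv2.cvtColor(c['color'],cv2.COLOR_RGB2GRAY),(3,3),0).astype(float)
def par(a):  # subpixel peak
    i=int(np.argmax(a)); 
    if 0<i<len(a)-1:
        d=a[i-1]-2*a[i]+a[i+1]; return i+.5*(a[i-1]-a[i+1])/d if d else i
    return i
# dark bar edges: cols 246..338
lo,hi=[],[]
for x in range(246,336):
    d=np.diff(g[140:176,x])
    hi.append(w(c,(x,140+.5+par(-d[:18])),.03)); lo.append(w(c,(x,140+18+.5+par(d[18:])),.03))
for e in(lo,hi):
    e=np.array(e);p=np.polyfit(e[:,1],e[:,0],1);r=e[:,0]-np.polyval(p,e[:,1]);k=abs(r)<.002;p=np.polyfit(e[k,1],e[k,0],1)
    print('edge x=',p,k.sum(),np.degrees(np.arctan(-p[0])))
# index line: rows 137-163 darkest col near 378
L=[]
for y in range(140,162):
    a=-g[y,370:388];L.append(w(c,(370+par(a),y),.113))
L=np.array(L);p=np.polyfit(L[:,0],L[:,1],1);print('index y=',p,np.degrees(np.arctan(p[0])),L.round(4)[::4])
# lens tube edges: rows 112..128
T=[]
for y in range(98,130):
    row=g[y,265:302];d=np.diff(row);a=265.5+par(-d[:18]);b=265.5+18+par(d[18:]);print(y,round(a,1),round(b,1),w(c,(a,y),.08).round(4),w(c,(b,y),.08).round(4))
cv2.imwrite('pics/lens.png',cv2.resize(c['color'][75:140,255:310][...,::-1],None,fx=9,fy=9,interpolation=cv2.INTER_CUBIC))
E
```

```text
edge x= [-0.05812265  0.50532902] 90 3.326439950468353
edge x= [-0.05935668  0.57051885] 88 3.396901371443833
index y= [ 0.06005233 -0.2205179 ] 3.4366180641557937 [[ 0.5795 -0.1857  0.113 ]
 [ 0.5658 -0.186   0.113 ]
 [ 0.5521 -0.1879  0.113 ]
 [ 0.5383 -0.1885  0.113 ]
 [ 0.5246 -0.189   0.113 ]
 [ 0.5109 -0.1895  0.113 ]]
98 274.3 289.4 [0.7332 0.1743 0.08  ] [0.7335 0.1211 0.08  ]
99 274.1 289.7 [0.7297 0.175  0.08  ] [0.7299 0.1202 0.08  ]
100 273.0 289.9 [0.7261 0.179  0.08  ] [0.7264 0.1194 0.08  ]
101 273.0 290.2 [0.7225 0.1789 0.08  ] [0.7228 0.1184 0.08  ]
102 273.2 290.3 [0.719 0.178 0.08 ] [0.7193 0.1178 0.08  ]
103 273.5 290.4 [0.7154 0.1771 0.08  ] [0.7157 0.1175 0.08  ]
104 273.6 290.5 [0.7119 0.1766 0.08  ] [0.7121 0.1173 0.08  ]
105 273.8 290.4 [0.7083 0.1761 0.08  ] [0.7086 0.1174 0.08  ]
106 273.8 290.4 [0.7047 0.1759 0.08  ] [0.705  0.1176 0.08  ]
107 273.8 290.3 [0.7012 0.1758 0.08  ] [0.7014 0.1178 0.08  ]
108 273.9 290.3 [0.6976 0.1754 0.08  ] [0.6979 0.1177 0.08  ]
109 273.8 290.4 [0.6941 0.1759 0.08  ] [0.6943 0.1174 0.08  ]
110 273.5 290.4 [0.6905 0.1767 0.0
[... 505 characters left out ...]
623 0.1275 0.08  ]
119 275.8 287.2 [0.6586 0.1684 0.08  ] [0.6588 0.1281 0.08  ]
120 276.1 287.0 [0.655  0.1675 0.08  ] [0.6552 0.129  0.08  ]
121 276.5 286.7 [0.6515 0.166  0.08  ] [0.6516 0.1299 0.08  ]
122 276.8 286.7 [0.6479 0.1647 0.08  ] [0.6481 0.1301 0.08  ]
123 277.1 286.4 [0.6444 0.1636 0.08  ] [0.6445 0.1309 0.08  ]
124 277.4 286.4 [0.6408 0.1627 0.08  ] [0.641  0.1308 0.08  ]
125 277.5 286.5 [0.6373 0.1621 0.08  ] [0.6375 0.1306 0.08  ]
126 277.6 286.5 [0.6338 0.162  0.08  ] [0.6339 0.1306 0.08  ]
127 277.5 286.7 [0.6302 0.1621 0.08  ] [0.6304 0.1298 0.08  ]
128 277.4 290.0 [0.6267 0.1624 0.08  ] [0.6269 0.1182 0.08  ]
129 277.2 289.8 [0.6231 0.163  0.08  ] [0.6233 0.1188 0.08  ]
```

View pics/lens.png

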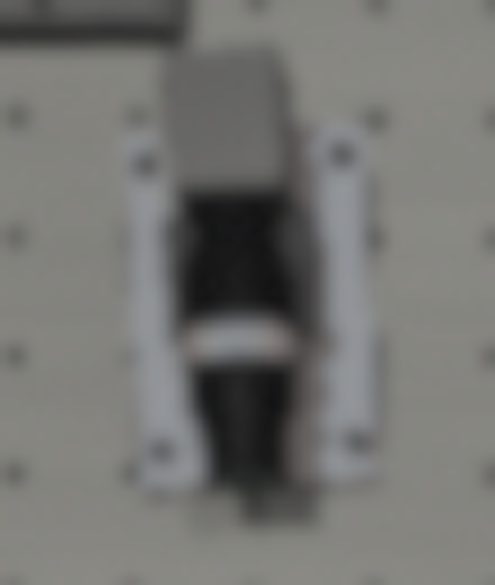

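```bash
python3 - <<'E'
from h import *
from scipy.spatial.transform import Rotation as Ro
W=np.load('W.npy');Z=W[...,2]
print('black box heights',(Z[60:190:12,450:600:12]*1000).round().astype(int))
print('y of box',W[100:190:10,462:480:4,1].round(3))
print('yellow',(Z[163:176:2,398:412:2]*1000).round().astype(int))
c=robot.camera('wrist');print(c['tool_from_camera']);save(c,'w0.png')
o=robot.get_obs();A=Ro.from_quat(o['tool_rot']);print(o['time'],o['position'],A.as_matrix().round(4))
th=np.radians(3.36);e=np.array([-np.sin(th),np.cos(th),0]);xr=np.array([np.cos(th),np.sin(th),0])
B=Ro.from_matrix(np.c_[e,xr,[0,0,-1]]);print('turn tool',(A.inv()*B).as_rotvec())
C=np.array([.549,-.1876,0])
# rail centre check from ends
for n,d in(('preRear',-.12-.045),('rear0',-.12),('front',.12)):
    X=C+d*e;X[2]=.22;print(n,X,'tool',100*A.inv().apply(X-o['position']))
for n in ('top',):
    print([w(robot.camera('top'),p,.01).round(3) for p in((234,148),(235,173.5),(412.9,139),(412.9,164.5))])
E
```

```text
black box heights [[  -5   -2   -1   -3   -3   -6    1   -4   -3   -6   -2    0 -755]
 [  -6   -3   -5   -6   -4   -2   -2    2  218   -1    5   -1 -754]
 [  -1   -3   -1   -6   -1   -5   -6  221  221  218   -3   -4 -752]
 [  -2   -2    1   -1   -4  195  225  229  224  218  219   -3 -750]
 [   1   -4   -6   -4  222  220  221  219  223  221  224  222 -749]
 [  -1    2   -5  221  220  221  224  222  219  224  221  221  222]
 [  -3   30  106  175  223  220  225  216  222  219  221  223  222]
 [  -4    5   54  118  191  224  220  220  219  221  223   -5 -613]
 [  -5    0    3   63  132  202  221  220  221  221   -3   -7 -617]
 [   4    0   -3    0   75  143  207  222  220    3   -2   -3 -628]
 [  -5    2   -1    5   15   91  166   -4   -4   -4   -2   -2 -616]]
y of box [[-0.521 -0.534 -0.55  -0.566 -0.579]
 [-0.52  -0.532 -0.55  -0.564 -0.577]
 [-0.517 -0.534 -0.548 -0.565 -0.508]
 [-0.517 -0.504 -0.508 -0.513 -0.518]
 [-0.517 -0.515 -0.522 -0.532 -0.537]
 [-0.518 -0.53  -0.548 -0.555 -0.557]
 [-0.518 -0.533 -0.545 -0.561 -0.576]
 [-0.516 -0.532 -0.546 -0.561 -0.574]
 [-0.515 -0.531 -0.5
[... 393 characters left out ...]
03 -2.61373706e-01  9.65236481e-01 -1.63502690e-01]
 [ 0.00000000e+00  0.00000000e+00  0.00000000e+00  1.00000000e+00]]
1.15 [ 0.25476345 -0.57070332  0.22253643] [[ 0.9132  0.4076 -0.    ]
 [ 0.4076 -0.9132 -0.    ]
 [-0.      0.     -1.    ]]
turn tool [-3.36524305e-06  2.37914760e-05 -1.20959340e+00]
preRear [ 0.55867056 -0.35231636  0.22      ] tool [36.65322126 -7.5541891   0.25282658]
rear0 [ 0.55603313 -0.30739372  0.22      ] tool [ 38.24352035 -11.76381484   0.25275187]
front [ 0.54196687 -0.06780628  0.22      ] tool [ 46.72511548 -34.21515208   0.25235345]
[array([0.567, 0.33 , 0.01 ]), array([0.473, 0.325, 0.01 ]), array([ 0.604, -0.332,  0.01 ]), array([ 0.509, -0.331,  0.01 ])]
```

View pics/w0.png

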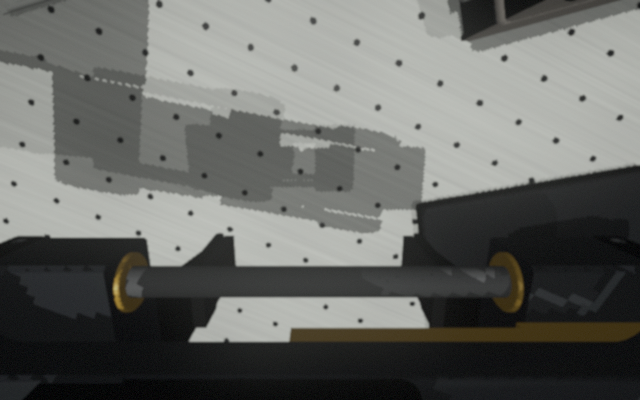

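{"api": "send_rows", "payload": {"claw": 0, "deltas": [{"tx":3,"ty":-2.5,"rz":-0.12},{"tx":6,"ty":-5,"rz":-0.24},{"tx":9.5,"ty":-7,"rz":-0.36},{"tx":13.5,"ty":-7.5,"rz":-0.48},{"tx":17.5,"ty":-7.5,"rz":-0.6}]}}

```text
schema error: expected keys tx, ty, tz, rx, ry, rz
```

```bash
cat >> h.py <<'E'
from scipy.spatial.transform import Rotation as Ro
th=np.radians(3.36);e=np.array([-np.sin(th),np.cos(th),0]);xr=np.array([np.cos(th),np.sin(th),0])
B=Ro.from_matrix(np.c_[e,xr,[0,0,-1]]);C0=np.array([.549,-.1876,0])
def st():
    o=robot.get_obs();A=Ro.from_quat(o['tool_rot']);s=o['position']-C0
    print('t',round(o['time'],3),'pos',o['position'].round(4),'s(rel C0)',round(s@e,4),'x',round(s@xr,4),'F',o['ft_force'].round(2),'grip',round(o['grip_width'],3),'turn',(A.inv()*B).as_rotvec().round(4)); return o,A
def go(s,x,z):
    o,A=st();X=C0+s*e+x*xr;X[2]=z;print('tool cm',(100*A.inv().apply(X-o['position'])).round(2))
E
python3 -c "
from h import *
go(-.165,0,.22)"
```

```text
t 1.35 pos [ 0.2547 -0.5707  0.2225] s(rel C0) -0.3652 x -0.3162 F [-0.55  0.22 -0.2 ] grip 0.087 turn [-0.     -0.     -1.2096]
tool cm [36.65 -7.55  0.25]
```

All six keys are needed in each row.

{"api": "send_rows", "payload": {"claw": 0, "deltas": [{"tx":3,"ty":-2.5,"tz":0,"rx":0,"ry":0,"rz":-0.12},{"tx":6,"ty":-5,"tz":0,"rx":0,"ry":0,"rz":-0.24},{"tx":9.5,"ty":-7,"tz":0,"rx":0,"ry":0,"rz":-0.36},{"tx":13.5,"ty":-7.5,"tz":0,"rx":0,"ry":0,"rz":-0.48},{"tx":17.5,"ty":-7.5,"tz":0,"rx":0,"ry":0,"rz":-0.6}]}}

```text
time: 1.77
position: [0.384, -0.4284, 0.2227]
tool_rot: [0.872, 0.49, -0.0, -0.001]
ft_force: [0.4, -1.0, -0.1]
grip_width: 0.0617
```

```bash
python3 -c "
from h import *
go(-.165,0,.22)"
```

```text
t 1.767 pos [ 0.384  -0.4284  0.2227] s(rel C0) -0.2307 x -0.1788 F [ 0.41 -0.98 -0.06] grip 0.062 turn [-0.0013 -0.0013 -0.6049]
tool cm [15.57 10.97  0.27]
```

{"api": "send_rows", "payload": {"claw": 0, "deltas": [{"tx":3.1,"ty":2.2,"tz":0,"rx":0,"ry":0,"rz":-0.12},{"tx":6.2,"ty":4.4,"tz":0,"rx":0,"ry":0,"rz":-0.24},{"tx":9.3,"ty":6.6,"tz":0.5,"rx":0,"ry":0,"rz":-0.36},{"tx":12.4,"ty":8.8,"tz":1.5,"rx":0,"ry":0,"rz":-0.48},{"tx":15.6,"ty":11,"tz":3,"rx":0,"ry":0,"rz":-0.605}]}}

```text
time: 2.18
position: [0.5619, -0.3555, 0.1939]
tool_rot: [0.686, 0.728, -0.0, 0.002]
ft_force: [0.3, -0.7, 0.2]
grip_width: 0.0279
```

```bash
python3 -c "
from h import *
go(-.165,0,.073)
c=robot.camera('wrist');save(c,'w1.png')
c=robot.camera('scene');save(c,'s1.png')
go(-.165,0,.073)
"
```

```text
t 2.183 pos [ 0.5619 -0.3555  0.1939] s(rel C0) -0.1683 x 0.003 F [ 0.34 -0.67  0.21] grip 0.028 turn [0.0027 0.003  0.0015]
tool cm [ 0.37 -0.34 12.08]
t 2.283 pos [ 0.5632 -0.3514  0.1898] s(rel C0) -0.1644 x 0.0046 F [-1.04  0.11 -0.1 ] grip 0.02 turn [-0.0001 -0.0034  0.0029]
tool cm [-0.1  -0.46 11.68]
```

View pics/w1.png

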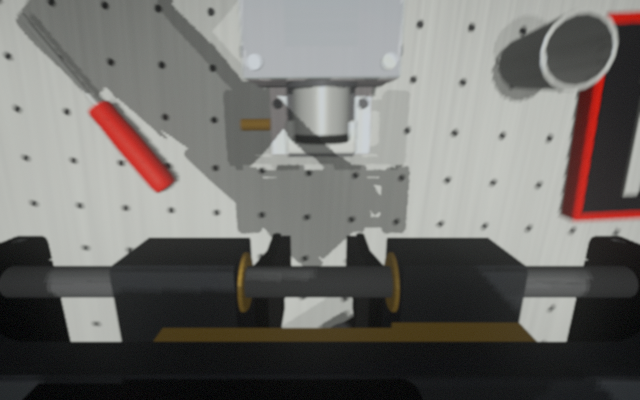

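View pics/s1.png

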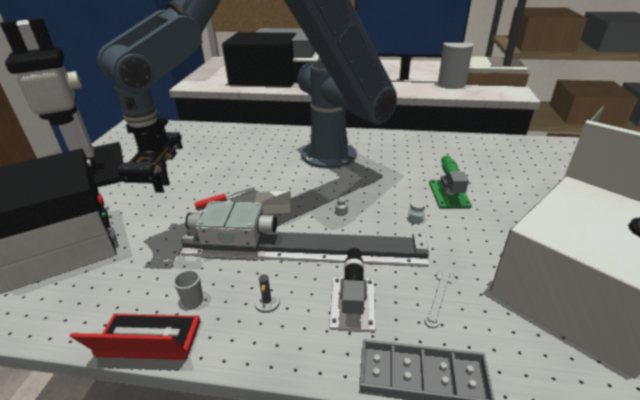

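```bash
cat >> h.py <<'E'
def ww(c,o,uv,z):
    T=np.array(c['tool_from_camera']);A=Ro.from_quat(o['tool_rot']).as_matrix()
    R=A@T[:3,:3];p=A@T[:3,3]+o['position'];d=R@np.linalg.inv(np.array(c['intrinsics']))@np.array([uv[0],uv[1],1.])
    return p+d*(z-p[2])/d[2]
def sx(X): s=np.array(X)-C0;return round(s@e,4),round(s@xr,4)
E
python3 -c "
from h import *
o=robot.get_obs();c=robot.camera('wrist')
print('bottom edge',[sx(ww(c,o,p,.105)) for p in((320,137),(320,141),(292,139),(350,139))])
print('screws/corner of cover',[sx(ww(c,o,p,.113)) for p in((241,78),(405,78))])
for r in robot.tip_of('rear_nose','wrist')[:2]: print(r, sx(ww(c,o,r['xy'],.083)))
cv2.imwrite('pics/w2.png',cv2.resize(c['color'][0:200,200:440][...,::-1],None,fx=3,fy=3))
go(-.165,0,.073)
"
```

```text
bottom edge [(np.float64(-0.1103), np.float64(0.0055)), (np.float64(-0.1132), np.float64(0.0055)), (np.float64(-0.1118), np.float64(-0.0149)), (np.float64(-0.1117), np.float64(0.0274))]
screws/corner of cover [(np.float64(-0.0707), np.float64(-0.048)), (np.float64(-0.0704), np.float64(0.0626))]
t 2.383 pos [ 0.5597 -0.3544  0.1915] s(rel C0) -0.1672 x 0.0009 F [-1.16 -0.14  0.64] grip 0.012 turn [-0.0018 -0.001  -0.0031]
tool cm [ 0.21 -0.07 11.85]
```

View pics/w2.png

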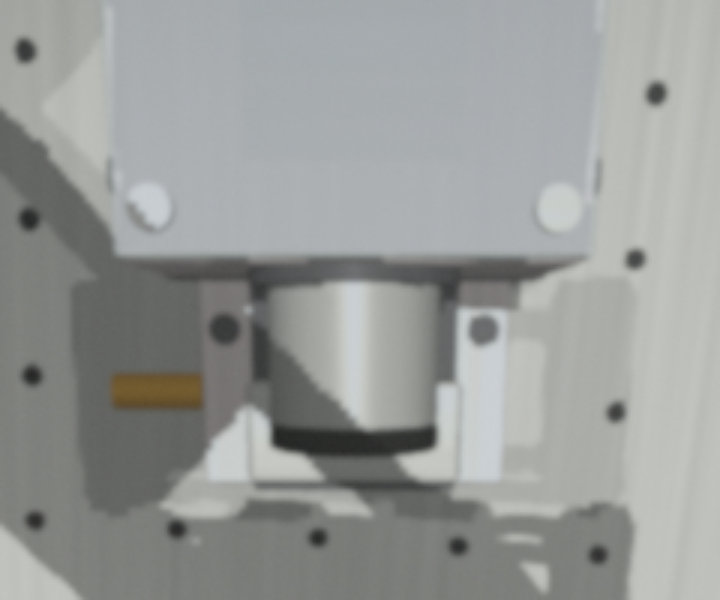

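{"api": "send_rows", "payload": {"claw": 0, "deltas": [{"tx":0,"ty":0,"tz":4,"rx":0,"ry":0,"rz":0},{"tx":0,"ty":0,"tz":8,"rx":0,"ry":0,"rz":0},{"tx":0,"ty":0,"tz":11,"rx":0,"ry":0,"rz":0},{"tx":0.3,"ty":0,"tz":11.9,"rx":0,"ry":0,"rz":0},{"tx":1,"ty":0,"tz":11.9,"rx":0,"ry":0,"rz":0}]}}

```text
time: 2.8
position: [0.5563, -0.346, 0.0713]
tool_rot: [0.689, 0.725, -0.0, -0.002]
ft_force: [1.3, 0.3, 0.2]
grip_width: 0.0004
```

```bash
python3 -c "
from h import *
c=robot.camera('wrist');save(c,'w3.png')
c=robot.camera('scene');save(c,'s3.png')
cv2.imwrite('pics/s3.png',cv2.resize(c['color'][100:300,100:450][...,::-1],None,fx=2.2,fy=2.2,interpolation=cv2.INTER_CUBIC))
go(-.15,0,.073)
for i in range(2): robot.camera('top'); st()
"
```

```text
t 2.9 pos [ 0.5587 -0.3455  0.075 ] s(rel C0) -0.1582 x 0.0004 F [ 0.48 -0.1   0.62] grip 0.001 turn [ 0.0006  0.0003 -0.0056]
tool cm [ 0.82 -0.04  0.2 ]
t 2.95 pos [ 0.5596 -0.3464  0.0759] s(rel C0) -0.1592 x 0.0013 F [ 0.24 -0.53  0.18] grip 0.001 turn [ 0.0026  0.0025 -0.005 ]
t 3.0 pos [ 0.5601 -0.3469  0.0764] s(rel C0) -0.1596 x 0.0018 F [-0.29 -0.16  0.48] grip 0.0 turn [ 0.0035  0.0036 -0.0049]
```

View pics/w3.png

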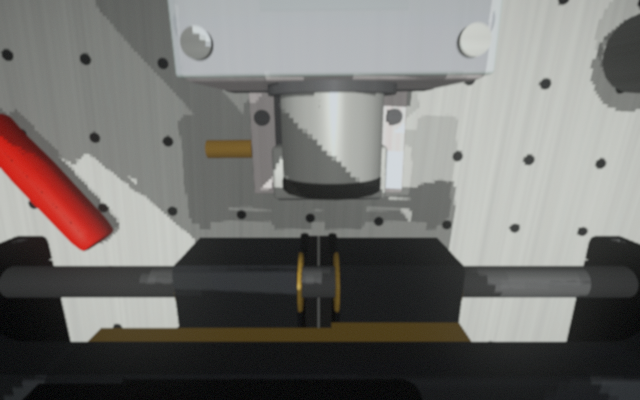

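View pics/s3.png

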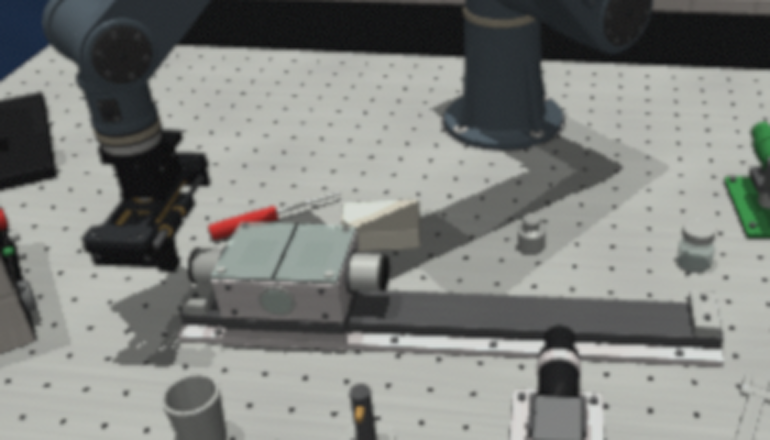

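{"api": "send_rows", "payload": {"deltas": [{"tx":0.42,"ty":0.1,"tz":0,"rx":0,"ry":0,"rz":0},{"tx":0.84,"ty":0.2,"tz":0,"rx":0,"ry":0,"rz":0},{"tx":1.26,"ty":0.3,"tz":0,"rx":0,"ry":0,"rz":0},{"tx":1.68,"ty":0.4,"tz":0,"rx":0,"ry":0,"rz":0},{"tx":2.1,"ty":0.4,"tz":0,"rx":0,"ry":0,"rz":0}]}}

```text
time: 3.42
position: [0.5621, -0.3238, 0.0739]
tool_rot: [0.688, 0.726, 0.0, 0.0]
ft_force: [-0.4, 0.4, 0.6]
grip_width: 0.0006
```

{"api": "send_rows", "payload": {"deltas": [{"tx":0.42,"ty":0,"tz":0,"rx":0,"ry":0,"rz":0},{"tx":0.84,"ty":0,"tz":0,"rx":0,"ry":0,"rz":0},{"tx":1.26,"ty":0,"tz":0,"rx":0,"ry":0,"rz":0},{"tx":1.68,"ty":0,"tz":0,"rx":0,"ry":0,"rz":0},{"tx":2.1,"ty":0,"tz":0,"rx":0,"ry":0,"rz":0}]}}

```text
time: 3.83
position: [0.5605, -0.3032, 0.0735]
tool_rot: [0.688, 0.726, -0.0, 0.0]
ft_force: [-0.2, -1.1, 1.0]
grip_width: -0.0001
```

{"api": "send_rows", "payload": {"deltas": [{"tx":0.42,"ty":0,"tz":0,"rx":0,"ry":0,"rz":0},{"tx":0.84,"ty":0,"tz":0,"rx":0,"ry":0,"rz":0},{"tx":1.26,"ty":0,"tz":0,"rx":0,"ry":0,"rz":0},{"tx":1.68,"ty":0,"tz":0,"rx":0,"ry":0,"rz":0},{"tx":2.1,"ty":0,"tz":0,"rx":0,"ry":0,"rz":0}]}}

```text
time: 4.25
position: [0.5594, -0.2819, 0.0735]
tool_rot: [0.688, 0.726, 0.0, -0.0]
ft_force: [0.8, -0.5, 0.0]
grip_width: 0.0005
```

```bash
python3 -c "
from h import *
st()
c=robot.camera('wrist');save(c,'w4.png')
c=robot.camera('scene');save(c,'s4.png')
for r in robot.tip_of('index','scene')[:2]: print(r['p'],r['xy'], sx(w(c,r['xy'],.113)))
st()
"
```

```text
t 4.25 pos [ 0.5594 -0.2819  0.0735] s(rel C0) -0.0947 x 0.0048 F [ 0.79 -0.5   0.05] grip 0.001 turn [-0.0001 -0.0003 -0.0047]
0.87 [248.2, 217.9] (np.float64(0.0531), np.float64(0.0223))
0.23 [195.2, 296.4] (np.float64(0.006), np.float64(0.2874))
t 4.4 pos [ 0.5594 -0.2819  0.0735] s(rel C0) -0.0947 x 0.0049 F [ 0.46 -0.04 -0.04] grip 0.001 turn [-0.0001 -0.0003 -0.0042]
```

View pics/w4.png

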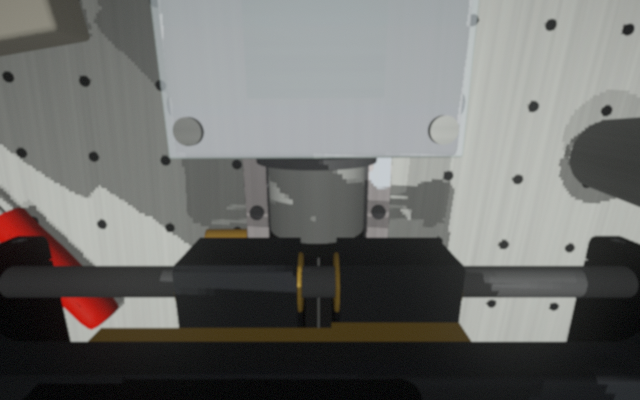

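View pics/s4.png

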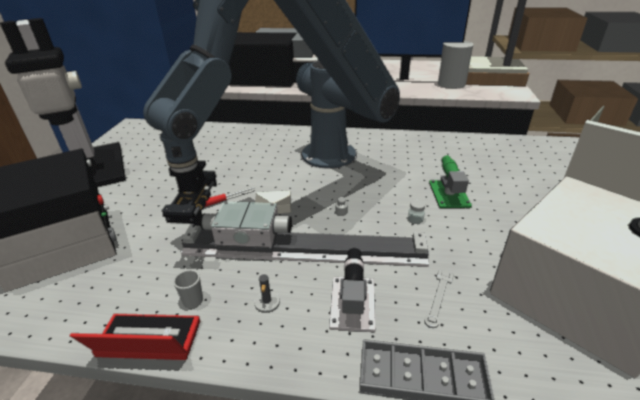

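{"api": "send_rows", "payload": {"deltas": [{"tx":0,"ty":0,"tz":-4,"rx":0,"ry":0,"rz":0},{"tx":0.5,"ty":0,"tz":-8,"rx":0,"ry":0,"rz":0},{"tx":4.3,"ty":0,"tz":-9.5,"rx":0,"ry":0,"rz":0},{"tx":8.4,"ty":0,"tz":-9.5,"rx":0,"ry":0,"rz":0},{"tx":12.5,"ty":0,"tz":-9.5,"rx":0,"ry":0,"rz":0}]}}

```text
time: 4.82
position: [0.5538, -0.1578, 0.1705]
tool_rot: [0.689, 0.725, 0.001, 0.002]
ft_force: [0.1, 1.7, -0.2]
grip_width: 0.0004
```

{"api": "send_rows", "payload": {"deltas": [{"tx":4.1,"ty":0,"tz":0,"rx":0,"ry":0,"rz":0},{"tx":8.2,"ty":0,"tz":0,"rx":0,"ry":0,"rz":0},{"tx":12.3,"ty":0,"tz":0,"rx":0,"ry":0,"rz":0},{"tx":16.4,"ty":0,"tz":0,"rx":0,"ry":0,"rz":0},{"tx":20.5,"ty":0,"tz":0,"rx":0,"ry":0,"rz":0}]}}

```text
time: 5.23
position: [0.5415, 0.0488, 0.1688]
tool_rot: [0.688, 0.726, 0.0, 0.0]
ft_force: [0.1, 0.9, 0.2]
grip_width: 0.0005
```

```bash
python3 -c "
from h import *
o=robot.get_obs()
c=robot.camera('scene');save(c,'s5.png')
for r in robot.tip_of('index','scene')[:2]: print(r['p'],r['xy'], sx(w(c,r['xy'],.113)))
for l in('front_nose','rear_nose'):
  for r in robot.tip_of(l,'scene')[:2]: print(l,r['p'],r['xy'], sx(w(c,r['xy'],.083)))
st()
"
```

```text
0.68 [279.3, 218.7] (np.float64(0.1342), np.float64(0.0208))
front_nose 0.69 [322.6, 225.9] (np.float64(0.2441), np.float64(0.0064))
rear_nose 0.57 [232.4, 219.6] (np.float64(-0.001), np.float64(-0.0056))
rear_nose 0.17 [414.6, 222.2] (np.float64(0.4841), np.float64(-0.0237))
t 5.433 pos [0.5417 0.0481 0.1687] s(rel C0) 0.2357 x 0.0065 F [0.2  0.41 0.33] grip 0.001 turn [ 0.0006  0.0005 -0.0015]
```

View pics/s5.png

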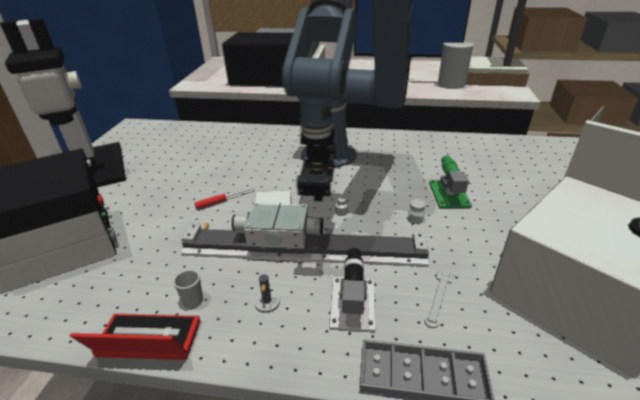

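{"api": "send_rows", "payload": {"deltas": [{"tx":4.1,"ty":-0.2,"tz":0,"rx":0,"ry":0,"rz":0},{"tx":8.2,"ty":-0.4,"tz":0,"rx":0,"ry":0,"rz":0},{"tx":12.3,"ty":-0.4,"tz":0,"rx":0,"ry":0,"rz":0},{"tx":16.4,"ty":-0.4,"tz":0,"rx":0,"ry":0,"rz":0},{"tx":20.5,"ty":-0.4,"tz":0,"rx":0,"ry":0,"rz":0}]}}

```text
time: 5.85
position: [0.5277, 0.2512, 0.1687]
tool_rot: [0.689, 0.725, 0.0, 0.0]
ft_force: [0.7, 0.5, -0.1]
grip_width: 0.0005
```

{"api": "send_rows", "payload": {"deltas": [{"tx":0.5,"ty":0,"tz":4,"rx":0,"ry":0,"rz":0},{"tx":0.5,"ty":0,"tz":8,"rx":0,"ry":0,"rz":0},{"tx":0.5,"ty":0,"tz":9.5,"rx":0,"ry":0,"rz":0}]}}

```text
time: 6.1
position: [0.5247, 0.2551, 0.0694]
tool_rot: [0.688, 0.726, -0.003, -0.001]
ft_force: [-0.6, -0.5, -0.2]
grip_width: 0.0007
```

```bash
cat > m.py <<'E'
from h import *
import sys
def meas(tag=None):
    t=robot.get_obs()['time'];c=robot.camera('scene')
    if tag: save(c,tag)
    out=[]
    for l,z,off in(('index',.113,0),('front_nose',.083,-.12),('rear_nose',.083,.12)):
        r=robot.tip_of(l,'scene')
        if r: out.append((l[0],r[0]['p'],round(sx(w(c,r[0]['xy'],z))[0]+off,4),[round(float(q),1) for q in r[0]['xy']]))
    print('meas t',round(t,3),out)
E
python3 -c "
from m import *
meas('s6.png');st()"
```

```text
meas t 6.1 [('i', 0.84, np.float64(0.1953), [303.6, 216.1]), ('f', 0.79, np.float64(0.1905), [348.0, 227.1]), ('r', 0.27, np.float64(0.2219), [275.0, 204.7])]
t 6.3 pos [0.5277 0.2553 0.0737] s(rel C0) 0.4434 x 0.0047 F [-0.04 -0.65  0.16] grip 0.0 turn [ 0.0006  0.     -0.0069]
```

View pics/s6.png

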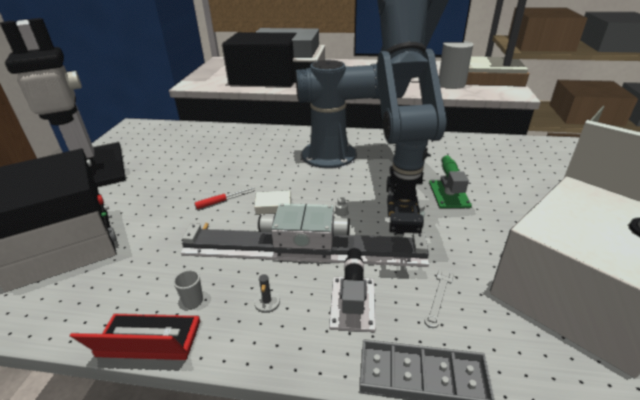

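```bash
python3 -c "
from m import *
for i in range(3):
  t=robot.get_obs()['time'];c=robot.camera('scene');save(c,'a%d.png'%i);r=robot.tip_of('index','scene')[0];print(round(t,3),'sc',r['p'],r['xy'],sx(w(c,r['xy'],.113)))
  t=robot.get_obs()['time'];c=robot.camera('top');save(c,'t%d.png'%i);r=(robot.tip_of('index','top')+[None])[0]
  if r: print(round(t,3),'top',r['p'],r['xy'],sx(w(c,r['xy'],.113)))
print(robot.get_obs()['time'])
cv2.imwrite('pics/tt2.png',cv2.resize(c['color'][90:190,220:430][...,::-1],None,fx=3.8,fy=3.8,interpolation=cv2.INTER_CUBIC))
"
```

```text
6.3 sc 0.9 [308.2, 217.8] (np.float64(0.208), np.float64(0.0126))
6.4 top 0.82 [312.7, 153.4] (np.float64(0.2258), np.float64(-0.0034))
6.5 sc 0.85 [316.0, 217.4] (np.float64(0.2279), np.float64(0.0098))
6.6 top 0.86 [308.2, 152.7] (np.float64(0.241), np.float64(-0.0002))
6.7 sc 0.82 [319.1, 217.6] (np.float64(0.2359), np.float64(0.0101))
6.8 top 0.97 [305.3, 154.7] (np.float64(0.2512), np.float64(-0.0065))
6.9
```

View pics/tt2.png

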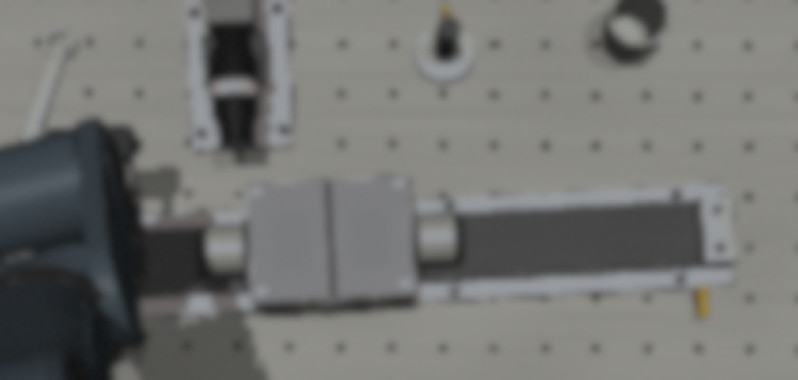

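```bash
cat > ln.py <<'E'
from h import *
import pickle
Kt=np.array([[365.20258997,0,315.09471731],[0,365.20258997,196.11458353],[0,0,1.]])
Rt=np.array([[ 0.00552678,-0.99998097,-0.00274229],[-0.99920983,-0.00541453,-0.03937502],[ 0.03935942,0.00295774,-0.99922074]]);tt=np.array([0.02678762,0.39085686,1.33807961])
CT=dict(intrinsics=Kt,R=Rt,t=tt)
def line(img,guess):
    g=cv2.GaussianBlur(cv2.cvtColor(img,cv2.COLOR_BGR2GRAY),(3,3),0).astype(float)
    u0,v0=proj(CT,C0+guess*e+np.array([0,0,.113]));S=[]
    for y in range(int(v0)-10,int(v0)+9):
        lo=int(round(u0))-9;a=-g[y,lo:lo+19];i=int(np.argmax(a));
        if 0<i<18:
            d=a[i-1]-2*a[i]+a[i+1];i=i+.5*(a[i-1]-a[i+1])/d
        S.append(sx(w(CT,(lo+i,y),.113))[0])
    return round(float(np.median(S)),4),round(float(np.std(S)),4)
E
python3 -c "
from ln import *
print(line(cv2.imread('pics/top0.png'),0))
for i,gs in((0,.222),(1,.235),(2,.248)): print(line(cv2.imread('pics/t%d.png'%i),gs))
st()"
```

```text
(0.0, 0.0003)
(0.218, 0.0003)
(0.2326, 0.0003)
(0.2468, 0.0003)
t 6.9 pos [0.5263 0.2566 0.0737] s(rel C0) 0.4448 x 0.0034 F [ 0.03 -0.06  0.24] grip 0.0 turn [ 0.0003 -0.0001 -0.0045]
```

```bash
python3 -c "
from ln import *
im=cv2.imread('pics/t2.png');g=cv2.cvtColor(im,cv2.COLOR_BGR2GRAY).astype(float)
for z in (0.08,):
  for y,a,b in((104,273.6,290.5),(108,273.9,290.3),(120,276.1,287.0),(124,277.4,286.4),(118,275.7,287.4)):
    X=(w(CT,(a,y),z)+w(CT,(b,y),z))/2;print('tube',y,sx(X))
for y in (104,110,116,122):
  print(y,g[y,264:302].astype(int))
for z in(.008,):
  for y,a,b in((110,269.8,296.2),):print(sx((w(CT,(a,y),z)+w(CT,(b,y),z))/2))
"
```

```text
tube 104 (np.float64(0.3244), np.float64(0.1823))
tube 108 (np.float64(0.3249), np.float64(0.1681))
tube 120 (np.float64(0.329), np.float64(0.1256))
tube 124 (np.float64(0.3284), np.float64(0.1114))
tube 118 (np.float64(0.3286), np.float64(0.1327))
104 [135 135 134 133 132 138 148 149 135 110  78  51  33  24  25  26  28  28
  27  22  23  27  40  54  63  72  94 125 146 153 149 139 132 136 139 141
 140 141]
110 [135 135 135 135 138 145 150 153 147 127  91  64  63  72  81  88  93  96
  95  93  88  77  63  52  56  69  93 122 144 153 154 151 145 139 137 138
 138 138]
116 [135 135 135 134 133 136 145 152 153 150 138 111  74  48  41  40  43  44
  41  36  33  33  38  56  78  97 116 135 149 153 153 147 131 121 130 136
 137 137]
122 [138 138 138 137 135 132 136 145 149 150 150 142 118  80  44  30  33  38
  37  30  24  29  49  75  95 106 121 136 143 138 133 133 128 126 133 138
 138 138]
(np.float64(0.3276), np.float64(0.1811))
```

{"api": "send_rows", "payload": {"deltas": [{"tx":-0.8,"ty":0,"tz":0,"rx":0,"ry":0,"rz":0},{"tx":-1.6,"ty":0,"tz":0,"rx":0,"ry":0,"rz":0},{"tx":-2.2,"ty":0,"tz":0,"rx":0,"ry":0,"rz":0},{"tx":-2.2,"ty":0,"tz":0,"rx":0,"ry":0,"rz":0},{"tx":-1.94,"ty":0,"tz":0,"rx":0,"ry":0,"rz":0}]}}

```text
time: 7.32
position: [0.5274, 0.2362, 0.0735]
tool_rot: [0.688, 0.725, -0.0, -0.0]
ft_force: [-0.8, 0.1, -0.2]
grip_width: 0.0005
```

{"api": "send_rows", "payload": {"deltas": [{"tx":0.26,"ty":0,"tz":0,"rx":0,"ry":0,"rz":0},{"tx":0.52,"ty":0,"tz":0,"rx":0,"ry":0,"rz":0},{"tx":0.78,"ty":0,"tz":0,"rx":0,"ry":0,"rz":0},{"tx":1.04,"ty":0,"tz":0,"rx":0,"ry":0,"rz":0},{"tx":1.3,"ty":0,"tz":0,"rx":0,"ry":0,"rz":0}]}}

```text
time: 7.73
position: [0.5265, 0.2508, 0.0735]
tool_rot: [0.688, 0.726, 0.0, -0.0]
ft_force: [0.3, 0.5, 0.2]
grip_width: 0.0005
```

{"api": "send_rows", "payload": {"deltas": [{"tx":0.26,"ty":0,"tz":0,"rx":0,"ry":0,"rz":0},{"tx":0.52,"ty":0,"tz":0,"rx":0,"ry":0,"rz":0},{"tx":0.78,"ty":0,"tz":0,"rx":0,"ry":0,"rz":0},{"tx":1.04,"ty":0,"tz":0,"rx":0,"ry":0,"rz":0},{"tx":1.3,"ty":0,"tz":0,"rx":0,"ry":0,"rz":0}]}}

```text
time: 8.15
position: [0.5258, 0.2635, 0.0735]
tool_rot: [0.688, 0.726, -0.0, -0.0]
ft_force: [0.1, 0.2, -0.1]
grip_width: 0.0002
```

{"api": "send_rows", "payload": {"deltas": [{"tx":0.26,"ty":0,"tz":0,"rx":0,"ry":0,"rz":0},{"tx":0.52,"ty":0,"tz":0,"rx":0,"ry":0,"rz":0},{"tx":0.78,"ty":0,"tz":0,"rx":0,"ry":0,"rz":0},{"tx":1.04,"ty":0,"tz":0,"rx":0,"ry":0,"rz":0},{"tx":1.3,"ty":0,"tz":0,"rx":0,"ry":0,"rz":0}]}}

```text
time: 8.57
position: [0.5253, 0.2763, 0.0735]
tool_rot: [0.688, 0.726, 0.0, 0.0]
ft_force: [0.0, 0.8, 0.5]
grip_width: 0.0006
```

```bash
python3 -c "
from ln import *
st()
for i in range(4):
  t=robot.get_obs()['time'];c=robot.camera('top');save(c,'b%d.png'%i)
  print(round(t,3),line(c['color'][...,::-1].copy(),.325))
st()
cv2.imwrite('pics/bb.png',cv2.resize(c['color'][90:190,220:430][...,::-1],None,fx=3.8,fy=3.8,interpolation=cv2.INTER_CUBIC))
"
```

```text
t 8.567 pos [0.5253 0.2763 0.0735] s(rel C0) 0.4645 x 0.0035 F [0.   0.83 0.54] grip 0.001 turn [ 0.0001  0.0001 -0.0046]
8.567 (0.3339, 0.0003)
8.617 (0.3341, 0.0003)
8.667 (0.3343, 0.0003)
8.717 (0.3343, 0.0003)
t 8.767 pos [0.5253 0.2761 0.0736] s(rel C0) 0.4643 x 0.0035 F [-0.19  0.2  -0.13] grip 0.0 turn [ 0.0001  0.0001 -0.0044]
```

View pics/bb.png

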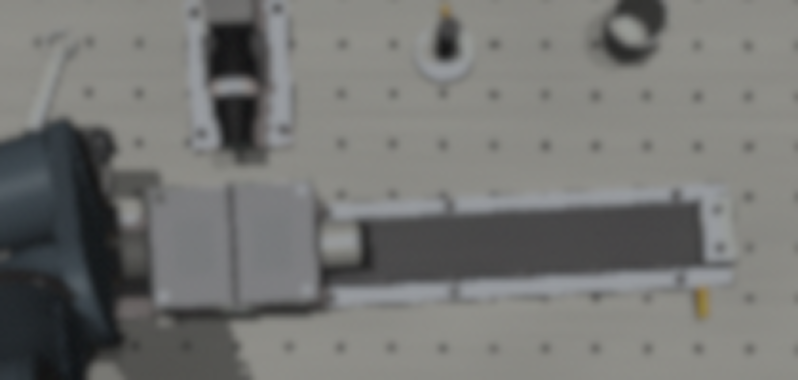

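{"api": "send_rows", "payload": {"deltas": [{"tx":0.8,"ty":0,"tz":0,"rx":0,"ry":0,"rz":0},{"tx":1.6,"ty":0,"tz":0,"rx":0,"ry":0,"rz":0},{"tx":1.6,"ty":0,"tz":-4,"rx":0,"ry":0,"rz":0},{"tx":1.6,"ty":0,"tz":-8,"rx":0,"ry":0,"rz":0},{"tx":1,"ty":0,"tz":-12,"rx":0,"ry":0,"rz":0}]}}

```text
time: 9.18
position: [0.5239, 0.2875, 0.1938]
tool_rot: [0.687, 0.726, -0.001, -0.001]
ft_force: [2.1, -0.2, 0.7]
grip_width: 0.0003
```

{"api": "send_rows", "payload": {"deltas": [{"tx":-3,"ty":1,"tz":-3,"rx":0,"ry":0,"rz":0},{"tx":-6,"ty":2,"tz":-5,"rx":0,"ry":0,"rz":0},{"tx":-9,"ty":3,"tz":-7,"rx":0,"ry":0,"rz":0},{"tx":-12,"ty":4,"tz":-9,"rx":0,"ry":0,"rz":0},{"tx":-12,"ty":4,"tz":-9,"rx":0,"ry":0,"rz":0}]}}

```text
time: 9.6
position: [0.5763, 0.1645, 0.2886]
tool_rot: [0.689, 0.724, 0.003, 0.005]
ft_force: [1.8, 0.3, 0.1]
grip_width: 0.0001
```

```bash
python3 -c "
from ln import *
for i in range(2):
  t=robot.get_obs()['time'];c=robot.camera('top');save(c,'d%d.png'%i)
  print(round(t,3),line(c['color'][...,::-1].copy(),.333))
o,_=st();c=robot.camera('wrist');save(c,'w5.png');o2,_=st()
pickle.dump((o,o2,c),open('w5.pkl','wb'))
"
```

```text
9.6 (0.3416, 0.0054)
9.65 (0.3422, 0.0003)
t 9.7 pos [0.5719 0.1681 0.2845] s(rel C0) 0.3537 x 0.0437 F [-0.57  0.01 -0.1 ] grip 0.0 turn [ 0.002  -0.0008 -0.0069]
t 9.75 pos [0.5706 0.1689 0.2833] s(rel C0) 0.3546 x 0.0424 F [-0.89  0.26 -0.41] grip 0.001 turn [-0.0009 -0.0008 -0.0053]
```

View pics/w5.png

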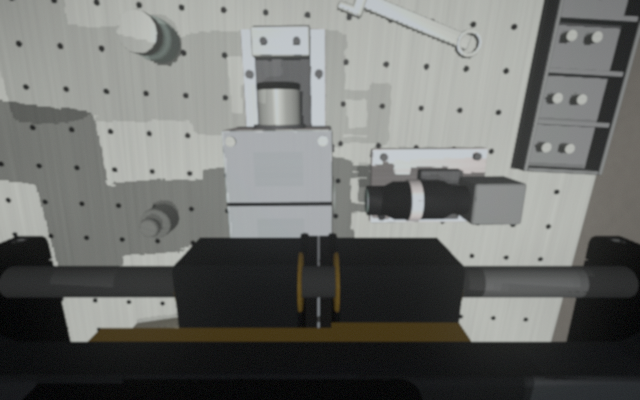

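View pics/d1.png

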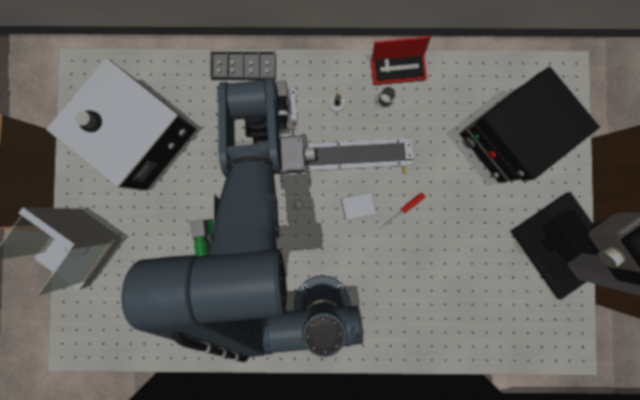

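```bash
python3 -c "
from ln import *
o,o2,c=pickle.load(open('w5.pkl','rb'))
g=cv2.cvtColor(c['color'],cv2.COLOR_RGB2GRAY).astype(float)
for u in(240,260,280,300,320):
  a=g[192:216,u];v=192+int(np.argmin(a));print('index',u,v,sx(ww(c,o,(u,v),.113)))
for u in(372,380,388,396,404,432,440,448):
  col=np.diff(g[165:232,u]);a=165.5+np.argmin(col[:34]);b=165.5+34+np.argmax(col[34:]);X=(ww(c,o,(u,a),.08)+ww(c,o,(u,b),.08))/2;print(u,a,b,sx(X))
for u in(390,410,450):
  print(u,g[145:230,u].astype(int))
print('front cover edge',[sx(ww(c,o,(u,v),.113)) for u,v in((280,129),(280,127))])
cv2.imwrite('pics/w5c.png',cv2.resize(c['color'][110:240,210:540][...,::-1],None,fx=2.4,fy=2.4,interpolation=cv2.INTER_CUBIC))
for i in(0,1):
  im=cv2.imread('pics/d%d.png'%i);cv2.imwrite('pics/dd%d.png'%i,cv2.resize(im[120:180,250:340],None,fx=8,fy=8,interpolation=cv2.INTER_CUBIC))
"
```

```text
index 240 204 (np.float64(0.3335), np.float64(-0.0372))
index 260 204 (np.float64(0.3333), np.float64(-0.0165))
index 280 204 (np.float64(0.3331), np.float64(0.0042))
index 300 204 (np.float64(0.333), np.float64(0.0249))
index 320 203 (np.float64(0.3339), np.float64(0.0456))
372 165.5 214.5 (np.float64(0.3389), np.float64(0.1044))
380 185.5 219.5 (np.float64(0.3245), np.float64(0.114))
388 183.5 216.5 (np.float64(0.3274), np.float64(0.123))
396 174.5 218.5 (np.float64(0.3313), np.float64(0.1319))
404 174.5 218.5 (np.float64(0.3312), np.float64(0.1409))
432 167.5 218.5 (np.float64(0.3349), np.float64(0.1723))
440 167.5 217.5 (np.float64(0.3354), np.float64(0.1813))
448 168.5 218.5 (np.float64(0.3342), np.float64(0.1904))
390 [183 180 168 158 175 194 201 202 201 201 202 201 201 201 201 201 201 193
 169 134 118 116 117 116 115 114 114 114 115 116 116 117 118 116 117 115
 107  86  62  46  43  43  42  43  44  43  42  44  43  42  45  44  44  43
  44  45  43  43  43  44  44  44  43  42  41  39  39  38  39  39  41  72
 129 175 195 197 189 180 178 182 183 182 182 182 182]
410 [181 177 164 156 177 196 201 201 201 201 202 201 201 200 200 200 200 199
 200 200 200 197 188 178 172 167 160 152 143 130 119 118 117 113 109 112
 119 126 125 124 116 111 103  95  88  81  77  73  67  66  66  62  61  60
  61  59  59  60  59  61  61  64  69  74  79  86  95 101 111 122 134 145
 152 156 158 165 179 185 184 183 183 184 183 183 184]
450 [177 168 151 158 183 197 201 201 201 201 200 200 199 197 196 196 194 195
 195 196 196 196 186 158 107  78  89  99 102 103 103 103 103 101  99  96
  92  87  75  59  47  47  48  47  46  49  49  50  48  50  50  51  50  52
  51  50  50  52  51  50  50  49  49  48  49  49  48  48  54  72  89  99
 111 142 177 193 191 188 187 186 187 187 187 187 186]
front cover edge [(np.float64(0.4091), np.float64(0.007)), (np.float64(0.411), np.float64(0.0071))]
```

View pics/w5c.png

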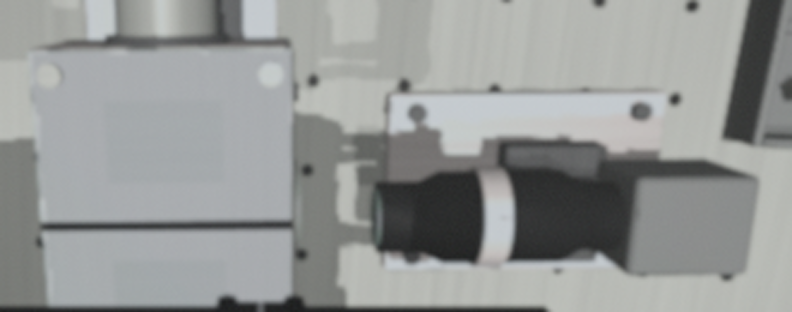

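View pics/dd1.png

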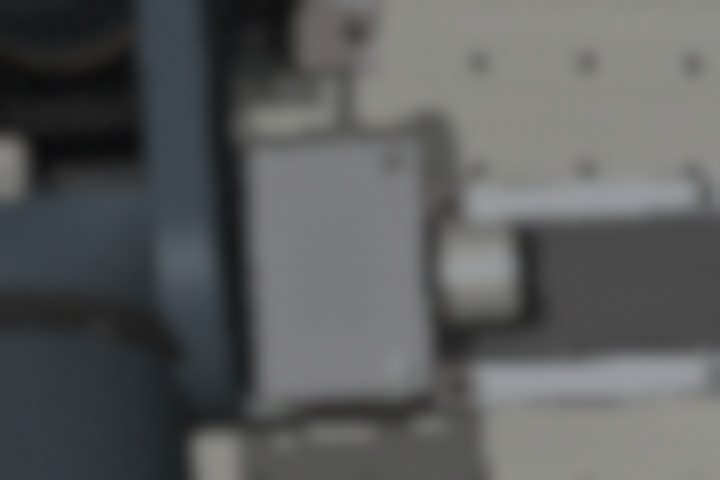

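{"api": "send_rows", "payload": {"deltas": [{"tx":3.5,"ty":-1.5,"tz":0,"rx":0,"ry":0,"rz":0},{"tx":7,"ty":-3,"tz":1,"rx":0,"ry":0,"rz":0},{"tx":10.5,"ty":-4,"tz":3,"rx":0,"ry":0,"rz":0},{"tx":12.5,"ty":-4,"tz":6,"rx":0,"ry":0,"rz":0},{"tx":12.5,"ty":-4,"tz":10,"rx":0,"ry":0,"rz":0}]}}

```text
time: 10.17
position: [0.5232, 0.2976, 0.184]
tool_rot: [0.685, 0.728, 0.003, 0.0]
ft_force: [-0.1, -0.5, 0.3]
grip_width: 0.0002
```

{"api": "send_rows", "payload": {"deltas": [{"tx":0,"ty":0,"tz":4,"rx":0,"ry":0,"rz":0},{"tx":0,"ty":0,"tz":8,"rx":0,"ry":0,"rz":0},{"tx":0,"ty":0,"tz":11,"rx":0,"ry":0,"rz":0},{"tx":0,"ty":0,"tz":11,"rx":0,"ry":0,"rz":0},{"tx":0,"ty":0,"tz":11,"rx":0,"ry":0,"rz":0}]}}

```text
time: 10.58
position: [0.5214, 0.2918, 0.0712]
tool_rot: [0.687, 0.727, -0.003, -0.002]
ft_force: [0.9, -0.6, 0.0]
grip_width: 0.0004
```

```bash
python3 -c "
from ln import *
st()
c=robot.camera('top');print(line(c['color'][...,::-1].copy(),.333));st()
c=robot.camera('scene');save(c,'s7.png');st()
cv2.imwrite('pics/tt7.png',cv2.resize(c['color'][130:290,230:470][...,::-1],None,fx=3.2,fy=3.2,interpolation=cv2.INTER_CUBIC))
"
```

```text
t 10.583 pos [0.5214 0.2918 0.0712] s(rel C0) 0.4801 x 0.0006 F [ 0.88 -0.64  0.05] grip 0.0 turn [-0.0066  0.0015 -0.0028]
(0.3348, 0.0003)
t 10.633 pos [0.5236 0.2921 0.0733] s(rel C0) 0.4804 x 0.0028 F [ 0.39  0.39 -0.31] grip 0.001 turn [-0.0014  0.0001 -0.0031]
t 10.683 pos [0.525  0.2923 0.0748] s(rel C0) 0.4805 x 0.0041 F [ 0.56 -0.02  0.01] grip 0.001 turn [ 0.002  -0.0008 -0.0035]
```

View pics/tt7.png

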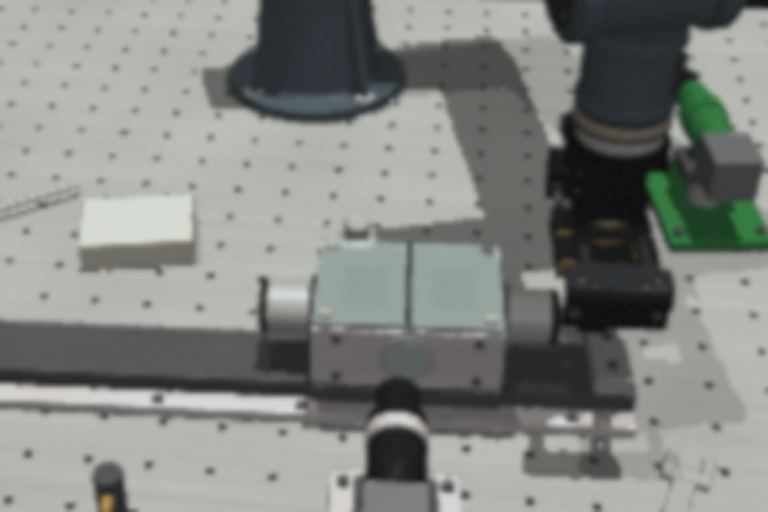

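{"api": "send_rows", "payload": {"deltas": [{"tx":-0.4,"ty":0,"tz":0,"rx":0,"ry":0,"rz":0},{"tx":-0.8,"ty":0,"tz":0,"rx":0,"ry":0,"rz":0},{"tx":-1.0,"ty":0,"tz":0,"rx":0,"ry":0,"rz":0},{"tx":-1.1,"ty":0,"tz":0,"rx":0,"ry":0,"rz":0},{"tx":-1.2,"ty":0,"tz":0,"rx":0,"ry":0,"rz":0}]}}

```text
time: 11.1
position: [0.5256, 0.2788, 0.0745]
tool_rot: [0.688, 0.726, 0.001, 0.0]
ft_force: [-0.2, -0.3, -0.9]
grip_width: 0.0003
```

{"api": "send_rows", "payload": {"deltas": [{"tx":-0.03,"ty":0,"tz":0,"rx":0,"ry":0,"rz":0},{"tx":-0.06,"ty":0,"tz":0,"rx":0,"ry":0,"rz":0},{"tx":-0.09,"ty":0,"tz":0,"rx":0,"ry":0,"rz":0},{"tx":-0.12,"ty":0,"tz":0,"rx":0,"ry":0,"rz":0},{"tx":-0.15,"ty":0,"tz":0,"rx":0,"ry":0,"rz":0}]}}

```text
time: 11.52
position: [0.5251, 0.2776, 0.0734]
tool_rot: [0.688, 0.726, -0.0, -0.0]
ft_force: [-1.0, 0.1, -0.3]
grip_width: 0.0002
```

```bash
cat > q.py <<'E'
from ln import *
st()
for i in range(2):
  t=robot.get_obs()['time'];c=robot.camera('top');print(round(t,3),line(c['color'][...,::-1].copy(),.333))
E
python3 q.py
```

```text
t 11.517 pos [0.5251 0.2776 0.0734] s(rel C0) 0.4658 x 0.0034 F [-1.04  0.12 -0.26] grip 0.0 turn [-0.0002  0.     -0.0045]
11.517 (0.3348, 0.0003)
11.567 (0.3347, 0.0003)
```

{"api": "send_rows", "payload": {"deltas": [{"tx":-0.03,"ty":0,"tz":0,"rx":0,"ry":0,"rz":0},{"tx":-0.06,"ty":0,"tz":0,"rx":0,"ry":0,"rz":0},{"tx":-0.09,"ty":0,"tz":0,"rx":0,"ry":0,"rz":0},{"tx":-0.12,"ty":0,"tz":0,"rx":0,"ry":0,"rz":0},{"tx":-0.15,"ty":0,"tz":0,"rx":0,"ry":0,"rz":0}]}}

```text
time: 12.03
position: [0.5252, 0.2761, 0.0735]
tool_rot: [0.688, 0.726, -0.0, -0.0]
ft_force: [-0.8, 0.3, -0.2]
grip_width: 0.0004
```

```bash
python3 q.py
```

```text
t 12.033 pos [0.5252 0.2761 0.0735] s(rel C0) 0.4643 x 0.0035 F [-0.77  0.35 -0.18] grip 0.0 turn [-0.      0.     -0.0046]
12.033 (0.3348, 0.0003)
12.083 (0.3348, 0.0003)
```

{"api": "send_rows", "payload": {"deltas": [{"tx":-0.03,"ty":0,"tz":0,"rx":0,"ry":0,"rz":0},{"tx":-0.06,"ty":0,"tz":0,"rx":0,"ry":0,"rz":0},{"tx":-0.09,"ty":0,"tz":0,"rx":0,"ry":0,"rz":0},{"tx":-0.12,"ty":0,"tz":0,"rx":0,"ry":0,"rz":0},{"tx":-0.15,"ty":0,"tz":0,"rx":0,"ry":0,"rz":0}]}}

```text
time: 12.55
position: [0.5253, 0.2746, 0.0735]
tool_rot: [0.688, 0.726, 0.0, 0.0]
ft_force: [0.1, 0.2, -1.2]
grip_width: 0.0007
```

```bash
python3 q.py
```

```text
t 12.55 pos [0.5253 0.2746 0.0735] s(rel C0) 0.4628 x 0.0035 F [ 0.14  0.21 -1.16] grip 0.001 turn [ 0.     -0.     -0.0046]
12.55 (0.3346, 0.0003)
12.6 (0.3343, 0.0003)
```

{"api": "send_rows", "payload": {"deltas": [{"tx":-0.03,"ty":0,"tz":0,"rx":0,"ry":0,"rz":0},{"tx":-0.06,"ty":0,"tz":0,"rx":0,"ry":0,"rz":0},{"tx":-0.09,"ty":0,"tz":0,"rx":0,"ry":0,"rz":0},{"tx":-0.12,"ty":0,"tz":0,"rx":0,"ry":0,"rz":0}]}}

```text
time: 12.98
position: [0.5254, 0.2734, 0.0736]
tool_rot: [0.688, 0.726, 0.0, 0.0]
ft_force: [-0.1, 0.5, 0.2]
grip_width: 0.0006
```

```bash
python3 q.py
```

```text
t 12.983 pos [0.5254 0.2734 0.0736] s(rel C0) 0.4616 x 0.0035 F [-0.09  0.48  0.24] grip 0.001 turn [ 0.     -0.     -0.0046]
12.983 (0.3325, 0.0003)
13.033 (0.3323, 0.0003)
```

{"api": "send_rows", "payload": {"deltas": [{"tx":-0.03,"ty":0,"tz":0,"rx":0,"ry":0,"rz":0},{"tx":-0.06,"ty":0,"tz":0,"rx":0,"ry":0,"rz":0},{"tx":-0.08,"ty":0,"tz":0,"rx":0,"ry":0,"rz":0}]}}

```text
time: 13.33
position: [0.5254, 0.2726, 0.0735]
tool_rot: [0.688, 0.726, -0.0, -0.0]
ft_force: [-0.2, -0.3, -0.1]
grip_width: 0.0005
```

```bash
python3 q.py; python3 q.py
```

```text
t 13.333 pos [0.5254 0.2726 0.0735] s(rel C0) 0.4608 x 0.0034 F [-0.19 -0.32 -0.07] grip 0.0 turn [-0.      0.     -0.0047]
13.333 (0.3309, 0.0003)
13.383 (0.3307, 0.0003)
t 13.433 pos [0.5254 0.2726 0.0736] s(rel C0) 0.4608 x 0.0034 F [ 0.65  0.33 -0.38] grip 0.001 turn [-0.     -0.     -0.0047]
13.433 (0.3307, 0.0003)
13.483 (0.3305, 0.0003)
```

```bash
python3 q.py; python3 q.py;python3 q.py
```

```text
t 13.533 pos [0.5254 0.2726 0.0735] s(rel C0) 0.4608 x 0.0034 F [-0.1  -0.14  0.01] grip 0.001 turn [-0.0001  0.     -0.0046]
13.533 (0.3303, 0.0003)
13.583 (0.3303, 0.0003)
t 13.633 pos [0.5254 0.2726 0.0736] s(rel C0) 0.4608 x 0.0035 F [ 0.36 -0.01  0.06] grip 0.001 turn [ 0.     -0.     -0.0047]
13.633 (0.3302, 0.0003)
13.683 (0.3302, 0.0003)
t 13.733 pos [0.5254 0.2726 0.0736] s(rel C0) 0.4608 x 0.0035 F [-0.05 -0.81  0.16] grip 0.001 turn [ 0.     -0.     -0.0046]
13.733 (0.3301, 0.0003)
13.783 (0.33, 0.0003)
```

{"api": "send_rows", "payload": {"deltas": [{"tx":1,"ty":0,"tz":0,"rx":0,"ry":0,"rz":0},{"tx":2.5,"ty":0,"tz":0,"rx":0,"ry":0,"rz":0},{"tx":2.5,"ty":0,"tz":-4,"rx":0,"ry":0,"rz":0},{"tx":2.5,"ty":0,"tz":-8,"rx":0,"ry":0,"rz":0},{"tx":2,"ty":0,"tz":-12,"rx":0,"ry":0,"rz":0}]}}

```text
time: 14.25
position: [0.5234, 0.2948, 0.1938]
tool_rot: [0.687, 0.727, -0.001, -0.001]
ft_force: [1.3, 0.8, 0.4]
grip_width: 0.0002
```

{"api": "send_rows", "payload": {"deltas": [{"tx":-2.5,"ty":1,"tz":-3,"rx":0,"ry":0,"rz":0},{"tx":-5,"ty":2,"tz":-5,"rx":0,"ry":0,"rz":0},{"tx":-8,"ty":3,"tz":-7,"rx":0,"ry":0,"rz":0},{"tx":-11,"ty":4,"tz":-9,"rx":0,"ry":0,"rz":0},{"tx":-12,"ty":4,"tz":-9,"rx":0,"ry":0,"rz":0}]}}

```text
time: 14.67
position: [0.5756, 0.1731, 0.2886]
tool_rot: [0.688, 0.725, 0.004, 0.004]
ft_force: [1.3, -0.4, 1.0]
grip_width: 0.0005
```

{"api": "send_rows", "payload": {"deltas": [{"tx":0,"ty":0,"tz":0,"rx":0,"ry":0,"rz":0},{"tx":0,"ty":0,"tz":0,"rx":0,"ry":0,"rz":0},{"tx":0,"ty":0,"tz":0,"rx":0,"ry":0,"rz":0},{"tx":0,"ty":0,"tz":0,"rx":0,"ry":0,"rz":0},{"tx":0,"ty":0,"tz":0,"rx":0,"ry":0,"rz":0}]}}

```text
time: 15.08
position: [0.5697, 0.1764, 0.2824]
tool_rot: [0.687, 0.727, -0.001, -0.001]
ft_force: [-0.4, 0.2, 0.1]
grip_width: 0.0003
```

```bash
python3 -c "
from ln import *
def idx(c,o):
  g=cv2.cvtColor(c['color'],cv2.COLOR_RGB2GRAY).astype(float);S=[]
  for u in range(245,325,5):
    a=-g[185:230,u];i=int(np.argmax(a))
    S.append(sx(ww(c,o,(u,185+i),.113))[0])
  L=[]
  for u in(380,384,388,392):
    col=g[165:235,u];k=np.where(col<65)[0];L.append(sx((ww(c,o,(u,165+k.min()),.08)+ww(c,o,(u,165+k.max()),.08))/2)[0]);
  print('index',np.median(S),'lens',L)
for i in range(5):
  o,_=st();c=robot.camera('wrist');idx(c,o)
save(c,'w6.png')
c=robot.camera('scene');save(c,'s8.png')
"
```

```text
t 15.083 pos [0.5697 0.1764 0.2824] s(rel C0) 0.3621 x 0.042 F [-0.36  0.23  0.07] grip 0.0 turn [-0.0024 -0.0003 -0.0027]
index 0.3288 lens [np.float64(0.3274), np.float64(0.3274), np.float64(0.328), np.float64(0.3279)]
t 15.133 pos [0.57   0.1761 0.2826] s(rel C0) 0.3619 x 0.0422 F [ 0.74 -0.72 -0.7 ] grip 0.0 turn [-0.0019 -0.0001 -0.003 ]
index 0.3285 lens [np.float64(0.327), np.float64(0.327), np.float64(0.3282), np.float64(0.3281)]
t 15.183 pos [0.5701 0.176  0.2829] s(rel C0) 0.3617 x 0.0424 F [-0.34 -0.17  0.05] grip 0.0 turn [-0.0014 -0.0001 -0.0032]
index 0.32825 lens [np.float64(0.3273), np.float64(0.3273), np.float64(0.3279), np.float64(0.3278)]
t 15.233 pos [0.5703 0.1757 0.283 ] s(rel C0) 0.3615 x 0.0426 F [-0.11 -0.27 -0.28] grip 0.0 turn [-0.001  -0.0001 -0.0035]
index 0.328 lens [np.float64(0.327), np.float64(0.327), np.float64(0.3281), np.float64(0.328)]
t 15.283 pos [0.5705 0.1755 0.2832] s(rel C0) 0.3612 x 0.0427 F [-0.2   0.25  0.91] grip 0.0 turn [-0.0006 -0.     -0.0037]
index 0.3287 lens [np.float64(0.3273), np.float64(0.3273), np.float64(0.3278), np.float64(0.3277)]
```

View pics/w6.png

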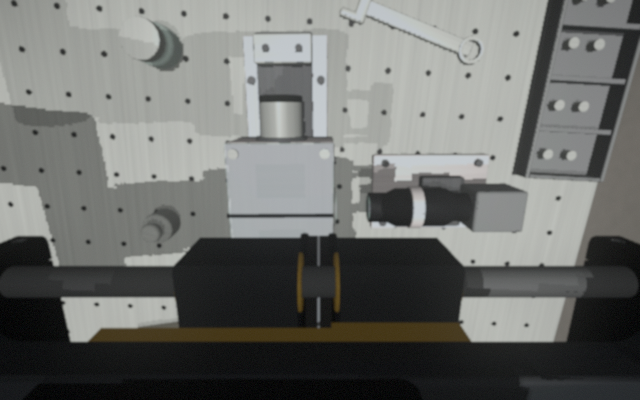

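View pics/s8.png

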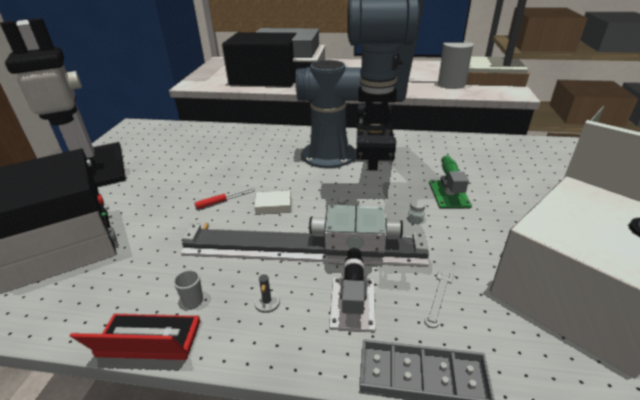

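The index line is about 1 mm from the lens axis (0.3285 m against 0.3277 m along the rail). The chamber is still and nothing touches it, so I'm handing in.

```bash
python3 -c "
from rig import robot
print(robot.hand_in(), robot.get_obs()['time'])"
```

```text
the job is handed in; nothing more can be done
the job is handed in; nothing more can be done
```

The chamber is standing by itself in front of the lens, with its middle line about 1–2 mm from the lens axis. I handed the job in about 15 s into the 34 s allowed.

- **Moves:** I launched the chamber with one light push on the rear buffer. I then lifted the closed fingers over it and braked it on the front buffer with a finger retreating at half its speed. It stopped about 6 mm too far, so I nudged it back slowly on the front buffer, about 5 mm, and lifted the fingers clear.
- **Last position checks:** The wrist camera put the cover line at 0.3285 m and the lens axis at about 0.3277 m along the rail. Just before I lifted away, the top camera put the line at 0.330 m and the axis at about 0.3285 m. The chamber did not move between the last pictures.
- **Other things and contact:** The other objects I could see in the last pictures are where they were. I saw no sign of contact with the glass, the end stops or anything else. The force readings only ever showed noise of 1–2 N, too coarse to show the light buffer contact itself.
- **Disagreements:** The network's `mark` guess in the top view (y about 0.006 m) was inconsistent with the stop distances given, so I located the axis from the lens tube instead. The network's chamber positions in the scene view were up to about 1 cm off, so I relied on my own line fits in the top and wrist pictures. One top reading of 0.342 m was false, because the arm was covering the line.

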